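Roll up the shutter of the wide honey-jar box

TASK

Two wooden roll-top jar boxes stand on the garage bench. Take the wider box's slatted shutter by its grip, roll it all the way up until it stays open by itself, and let go; leave the narrower box shut.

Things in the scene. Friction and masses are not known exactly. Their poses are not given: they have to be found in the camera images.
- wide_box: The wider of two alike wooden roll-top boxes, fixed, left or right of the other: half-round sides (radius 168 mm), 336 deep (x), 240 wide (y), 190 mm high. Origin: centre of its underside; its x points from the shutter side (which faces the robot more or less) to the rear hood. The tracks are arcs about a level axis along its y, 20 mm above the origin. Front sill 56 mm high.
- wide_grip (a point): Centre of the dark wooden grip on the wide shutter's lowest slat, mid-width: 40 mm along the box's y (pinch its two ends), 22 thick, 28 deep, on a 20 mm wide stem. 200 mm from the tracks' axis (slats' face 162). Shut: 188 mm in front of the box's origin, 88 above the bench (20 degrees above level). It climbs to 220 mm, straight above the axis, when open. Axes: the box's when shut; turn with it.
- wide_shutter (a joint): Angle (rad) of the wide box's light-wood slatted shutter along its tracks: 0 shut, 1.2 fully open at the stop (grip 89 degrees above level). About 0.4 kg, light friction: raising takes about 3 N at the grip. Balance point near 0.62: let go below about 0.45, the shutter slides shut; between, it may rest half-way; beyond about 0.85 it runs on to the open stop and rests there.
- narrow_shutter (a joint): The same for the narrower box (150 mm wide, otherwise alike, with the same grip): it is shut, at 0, and stays so.

How it is judged (in metres and radians):
At the end, for the whole second after the job is handed in: The wide box's shutter is up by itself at 1.05 rad or more of its 1.2 rad travel and at rest (under 0.05 rad/s); the narrow box's shutter is shut (under 0.1 rad) (value of joint wide_shutter above 1.05 rad and velocity of joint wide_shutter between -0.05 and 0.05 rad/s and value of joint narrow_shutter below 0.1 rad); the robot touches nothing.
It fails at once if the narrow box's shutter is raised (over 0.15 rad) (value of joint narrow_shutter above 0.15 rad).
It also fails if it takes over 38 s, if anything falls off the work surface, if the arm or the gripper's body presses on something with over 40 N, if the wrist force passes 120 N, or if a joint passes its speed limit or range.

ROBOT

A 6-joint arm with a two-finger parallel gripper is mounted at the origin on the work surface. World frame = base frame: x ahead of the robot, y to its left, z up, the work surface at z = 0. Lengths are in m, angles in degrees, forces in N, time in s.
With the tool pointing down it reaches from about 0.35 to 0.975 m from the base axis. Payload 7.1 kg.
Tool frame: the origin (TCP) lies midway between the tips of the shut fingers; the grasp point (between the pads) lies 19 mm behind it; z points along the fingers, y is the line along which they close (so a half turn about z gives the same grasp; the last joint's range is limited). The gripper opens to 88 mm and grips with 3 to 60 N. Pads are 20 mm wide; open, the fingers measure 115 mm over their backs; the gripper's body (75 mm by 178 mm) begins 61 mm behind the grasp point.
Start: joints at [-69.786, 24.242, 93.386, -0, 62.372, -1.089], TCP at [0.227, -0.582, 0.223] pointing down, gripper open.
Joint ranges: [-172.04, 172.04], [-51.8, 120.97], [4.93, 147.93], [-75.15, 255.16], [6.16, 154.13], [-145.62, 145.62]. Speed limits (degrees/s): [136.94, 136.94, 172.46, 180, 180, 180].

INTERFACE

Orientations are given as a 3x3 rotation matrix whose columns are the frame's x, y, z axes.
In Python, from workcell import manip gives the robot as it stands. The module is installed in compiled form; this text tells all that it offers. Calls block until the motion is done:
- manip.movep(position, orientation): joint-space move of the TCP to a pose.
- manip.servo_line(position, rate=0.15, attitude=None): straight line of the TCP; attitude=None keeps the orientation; rate is the mean speed in m/s.
- manip.move_j(angles): joint-space move.
- manip.set_gripper(opening, strength=None): finger opening in m; strength is the grip in N (None keeps the last); returns when the fingers have stopped.
- manip.wait(seconds).
- manip.ik(position, orientation): joint angles nearest the present ones, or None.
- manip.observe(): the state.
- manip.grab_frame(name): name is "side" or "top"; returns a dict with "pixels" (420x560x3 uint8, blue, green, red), "z_map" (420x560 float32, m along the optical axis (not along the pixel's ray), 0 where there is no reading), "intrinsics" (3x3 intrinsics, pixels), "k1" (the pictures are not rectified: a ray, as slopes to the right and down, at radius r is drawn at 1 + k1 r^2 times it, then the intrinsics apply), "rvec" (rotation vector, rad) and "tvec" (3), from world to camera coordinates, as OpenCV has them. Camera axes: x right, y down, z forward; pixel columns grow to the right and rows downward; lengths in m; the calibration is good to about 2 mm. A picture is of the moment at which its call begins.
A pose or a line that the arm cannot do raises manip.PlanningError and nothing moves.
- manip.finish_job(): hands the job in; it is judged then, once.
The state is a dict: "time_s": time; "joint_pos": joint angles; "joint_velocities": joint speeds; "effort": joint torques, N m; "tool_pos": TCP position; "tool_rot": TCP orientation; "ft_force": force on the tool from outside, world axes, zero at the start; "moment": the same for the moment, N m; "gripper_width": finger opening in m; "grasp_force": force on a finger pad.
Only numpy, scipy, OpenCV 4.12 (cv2) and the standard library are available. Lean on these libraries where they do the work, as an engineer would, in place of code of your own. Each camera call takes 0.05 s, during which the arm holds its last target. There are 200 camera calls.

## Working session

There is one attempt and no reset: what is moved stays moved. The work goes in short steps, each a Python script; the robot and the scene stay as the last script left them, time stands still between calls to the robot, and variables do not carry over. Pictures are saved under pics/ and viewed, at most 10 in all, crops included, and the job is handed in when it is done.

```bash
mkdir -p pics
cat > h.py <<'E'
import numpy as np, cv2
from workcell import manip
def cloud(f):
    z=f["z_map"];K=np.array(f["intrinsics"]);k=f["k1"]
    v,u=np.mgrid[:z.shape[0],:z.shape[1]]
    xd=(u-K[0,2])/K[0,0];yd=(v-K[1,2])/K[1,1]
    x,y=xd.copy(),yd.copy()
    for _ in range(15):
        s=1+k*(x*x+y*y);x,y=xd/s,yd/s
    P=np.stack([x*z,y*z,z],-1)
    R=cv2.Rodrigues(np.array(f["rvec"],float))[0];t=np.array(f["tvec"]).ravel()
    W=(P-t)@R
    W[z<=0]=np.nan
    return W
E
python3 - <<'E'
from h import *
fs=[manip.grab_frame(n) for n in("side","top")]
for n,f in zip(("side","top"),fs):
    cv2.imwrite(f"pics/{n}0.png",f["pixels"]); np.savez(f"{n}0.npz",W=cloud(f),px=f["pixels"])
    R=cv2.Rodrigues(np.array(f["rvec"],float))[0];print(n,-R.T@np.array(f["tvec"]).ravel(),f["k1"],f["intrinsics"][0][0])
print(manip.observe())
E
```

```text
side [ 0.62293101 -0.29526549  0.96585468] -0.06179157871019065 438.37688091990077
top [ 0.41094184 -0.02060673  1.3931107 ] 0.004558190548502515 499.8880456629742
{'time_s': 0.1, 'joint_pos': array([-6.97865095e+01,  2.42806540e+01,  9.34277940e+01, -1.93905036e-03,
        6.23707897e+01, -1.08870921e+00]), 'joint_velocities': array([ 0.00469769, -0.01448701, -0.10410232,  0.04399751,  0.01033811,
        0.00846552]), 'effort': array([-9.35460994e-04, -5.45615101e+01, -2.74325734e+01,  6.44782651e-02,
        1.87880028e-02, -3.12550173e-05]), 'tool_pos': array([ 0.22689397, -0.58181793,  0.22196779]), 'tool_rot': array([[ 9.31671571e-01,  3.63301291e-01, -5.05975047e-04],
       [ 3.63301643e-01, -9.31670681e-01,  1.28742289e-03],
       [-3.67971820e-06, -1.38327687e-03, -9.99999043e-01]]), 'ft_force': array([0.3605144 , 0.66802072, 0.80022917]), 'moment': array([ 0.00857204,  0.01249202, -0.01021846]), 'grasp_force': 0.0, 'gripper_width': 0.08793924767539794}
```

View pics/side0.png

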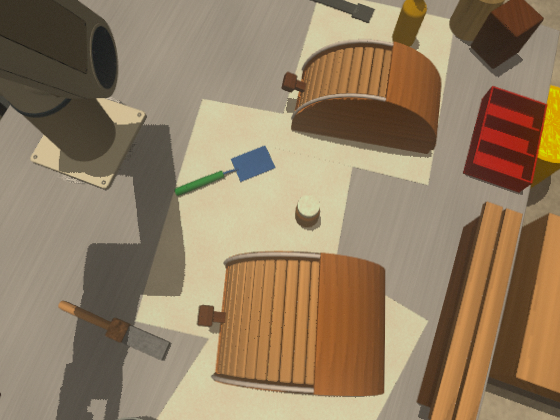

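View pics/top0.png

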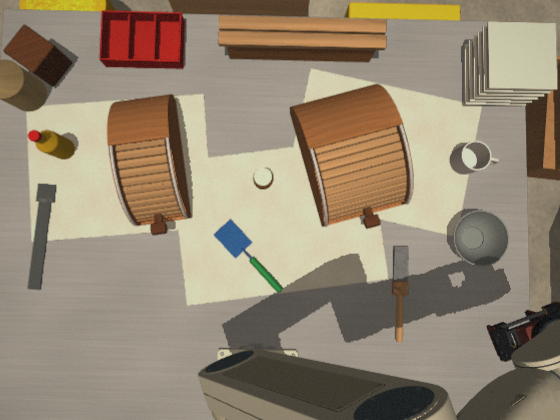

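The side picture shows the wide box at about (300,325) with its dark grip at (208,316), and the narrow box at the top with its grip at (292,83). In the top picture the wide box is on the right with its grip at (371,217), and the narrow grip is at (159,225). Next I measure the grip and the box axis from both views.

Run:
```python
from h import *
from scipy.optimize import least_squares
pts=[]
for n,(u,v),box in (("side",(208,316),(212,252,388,396)),("top",(371,217),(290,84,414,226))):
    d=np.load(n+"0.npz");W,px=d["W"],d["px"]
    hsv=cv2.cvtColor(px,cv2.COLOR_BGR2HSV)
    s=np.s_[v-18:v+19,u-18:u+19]
    w=W[s].reshape(-1,3);c=hsv[s].reshape(-1,3)
    m=(c[:,0]<20)&(c[:,1]>90)&(c[:,2]<115)&(w[:,2]>.05)&(w[:,2]<.125)
    g=w[m];print(n,"grip",m.sum(),np.median(g,0),g.min(0),g.max(0), "hsv",np.median(c[m],0))
    x0,y0,x1,y1=box
    w=W[y0:y1,x0:x1].reshape(-1,3);w=w[(w[:,2]>.09)]
    pts.append(w)
for P in pts+[np.vstack(pts)]:
    P=P[np.isfinite(P).all(1)]
    def res(p):
        a=p[2];q=(P[:,0]-p[0])*np.cos(a)+(P[:,1]-p[1])*np.sin(a)
        return np.hypot(q,P[:,2]-.02)-p[3]
    c=P.mean(0);r=least_squares(res,[c[0],c[1],-.3,.165],loss="soft_l1",f_scale=.003)
    a=r.x[2];t=-(P[:,0])*np.sin(a)+P[:,1]*np.cos(a)
    lo,hi=np.percentile(t,[.3,99.7]);t0=(lo+hi)/2
    t_c=-r.x[0]*np.sin(a)+r.x[1]*np.cos(a)
    O=r.x[:2]+(t0-t_c)*np.array([-np.sin(a),np.cos(a)])
    print("origin",O,"yaw",np.degrees(a),"r",r.x[3],"width",hi-lo,"med|res|",np.median(abs(r.fun)),"grip",O-.188*np.array([np.cos(a),np.sin(a)]))
```

```text
side grip 426 [ 0.46859978 -0.28767732  0.09774786] [ 0.44536927 -0.31097102  0.05035684] [ 0.4991432  -0.26955114  0.10646784] hsv [ 12. 138. 104.]
top grip 236 [ 0.46470421 -0.28817263  0.09485007] [ 0.44230326 -0.31156441  0.05189173] [ 0.49595228 -0.2717179   0.10627742] hsv [ 11. 155.  94.]
origin [ 0.65043742 -0.23435256] yaw 16.486875298725067 r 0.1685976410107581 width 0.23918925565893423 med|res| 0.0027998592976704872 grip [ 0.47016709 -0.28770615]
origin [ 0.64663184 -0.23778745] yaw 16.410471098351103 r 0.1671045635866037 width 0.239842741802474 med|res| 0.0029349225439897625 grip [ 0.46629051 -0.29090061]
origin [ 0.6493598  -0.23551884] yaw 16.514759310473305 r 0.16813642665940587 width 0.2392601107517665 med|res| 0.00309651298882109 grip [ 0.46911545 -0.28896015]
```

The two views agree: grip at about (0.469, -0.289, 0.088), box yaw 16.5°. I check reachability along the arc for several tool pitches.

```bash
cat >> h.py <<'E'
O=np.array([.6494,-.2355,.02]);A=np.radians(16.5)
bx=np.array([np.cos(A),np.sin(A),0]);by=np.array([-np.sin(A),np.cos(A),0]);ez=np.array([0,0,1.])
def rot(p,flip):
    z=bx*np.cos(p)-ez*np.sin(p); y=by*flip
    return np.stack([np.cross(y,z),y,z],1)
def pose(th,p,back=0.,flip=1,r=.2):   # th grip elevation, p tool pitch below level (deg)
    th,p=np.radians([th,p]);R=rot(p,flip)
    return O+r*(-bx*np.cos(th)+ez*np.sin(th))+R[:,2]*(.019-back),R
E
python3 - <<'E'
from h import *
for f in(1,-1):
    for p in range(20,131,10):
        row=[]
        for th,b in((20,.1),(20,0),(43,0),(66,0),(88.5,0),(88.5,.1)):
            q=manip.ik(*pose(th,p,b,f)); row.append("-" if q is None else ",".join(f"{x:.0f}" for x in np.ravel(q)))
        print(f,p,row)
E
```

```text
1 20 ['-75,45,125,85,71,101', '-62,49,122,98,69,99', '-57,40,123,100,66,108', '-49,35,120,104,62,116', '-41,34,115,109,57,121', '-51,28,121,99,61,123']
1 30 ['-71,36,126,82,61,111', '-59,43,123,96,58,106', '-54,34,122,95,55,117', '-46,30,119,95,51,127', '-39,30,114,98,46,133', '-48,22,118,88,51,138']
1 40 ['-66,28,125,76,52,125', '-56,38,123,90,47,116', '-51,29,121,85,45,130', '-43,26,116,82,42,143', '-', '-']
1 50 ['-59,23,123,64,44,142', '-51,33,121,80,37,131', '-', '-', '-', '-']
1 60 ['-', '-', '-', '-', '-', '-']
1 70 ['-', '-', '-', '-', '-', '-29,18,96,18,54,-145']
1 80 ['-', '-', '-', '-29,24,100,9,49,-141', '-24,28,92,8,53,-135', '-25,21,88,7,63,-134']
1 90 ['-33,22,105,0,53,-139', '-33,31,108,-0,41,-139', '-30,27,103,-0,51,-136', '-25,27,95,0,58,-132', '-21,31,86,0,63,-128', '-21,26,81,0,74,-128']
1 100 ['-28,26,99,-8,62,-130', '-29,34,103,-9,50,-129', '-26,30,98,-8,60,-128', '-23,30,90,-7,68,-126', '-19,34,80,-6,74,-123', '-18,31,73,-6,85,-124']
1 110 ['-24,31,93,-14,72,-124', '-26,37,99,-15,60,-123', '-23,34,93,-14,69,-123', '-20,34,84,-12,78,-122', '-17,39,74,-11,84,-120
[... 1395 characters left out ...]
0,53,41', '-33,31,108,-0,41,41', '-30,27,103,-0,51,44', '-25,27,95,0,58,48', '-21,31,86,0,63,52', '-21,26,81,0,74,52']
-1 100 ['-28,26,99,-8,62,50', '-29,34,103,-9,50,51', '-26,30,98,-8,60,52', '-23,30,90,-7,68,54', '-19,34,80,-6,74,57', '-18,31,73,-6,85,56']
-1 110 ['-24,31,93,-14,72,56', '-26,37,99,-15,60,57', '-23,34,93,-14,69,57', '-20,34,84,-12,78,58', '-17,39,74,-11,84,60', '-15,37,65,-10,95,59']
-1 120 ['-21,37,87,-18,81,60', '-23,41,94,-20,70,61', '-21,38,89,-18,79,60', '-18,39,79,-16,87,60', '-15,43,68,-15,94,61', '-13,44,57,-15,106,60']
-1 130 ['-18,43,81,-21,91,62', '-21,45,89,-23,80,64', '-19,42,84,-22,88,62', '-16,43,75,-20,97,61', '-13,48,63,-19,104,61', '-11,50,49,-20,116,59']
```

Run:
```python
from h import *
manip.set_gripper(.085,30)
manip.movep(*pose(20,50,.12,-1))
manip.servo_line(pose(20,50,.045,-1)[0],rate=.15)
s=manip.observe();print(s["time_s"],s["tool_pos"],s["ft_force"])
a=manip.grab_frame("side")["pixels"][200:420,100:380];b=manip.grab_frame("top")["pixels"][130:350,280:560]
cv2.imwrite("pics/pre.png",np.hstack([cv2.resize(a,(400,314)),cv2.resize(b,(400,314))]))
```

```text
2.2667 [ 0.45317543 -0.29387236  0.10840547] [ 0.41736578 -0.36597645 -0.65075283]
```

View pics/pre.png

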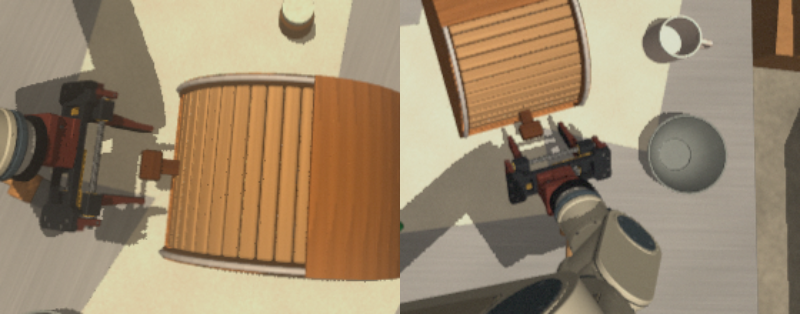

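The open fingers straddle the grip in both views. It lies midway between the two fingers, at crop (152,164) in the side view and (529,124) in the top view. Next I close on it and raise the shutter about 10° as a test.

Run:
```python
from h import *
manip.servo_line(pose(20,50,0,-1)[0],rate=.1)
s=manip.observe();print(s["ft_force"])
manip.set_gripper(.02,25)
s=manip.observe();print(s["time_s"],s["gripper_width"],s["grasp_force"],s["ft_force"])
for th in (25,30):
    P,R=pose(th,50+(th-20),0,-1);manip.servo_line(P,rate=.08,attitude=R)
    s=manip.observe();print(th,s["time_s"],s["gripper_width"],s["grasp_force"],s["ft_force"])
```

```text
[ 1.55882878 -0.58604457  0.05417578]
3.725 0.03972351685098874 25.000317692756653 [-2.23507789  1.76107111  2.39722534]
25 4.0833 0.04023425492068007 24.99976247549057 [ 1.04491019  2.30706653 -2.40780041]
30 4.4583 0.0397337101959114 24.998009204864502 [ 6.19693297  3.52809008 -6.08894813]
```

Run:
```python
from h import *
for th in np.linspace(30,88,11)[1:]:
    P,R=pose(th,50+(th-20)*.95,0,-1);manip.servo_line(P,rate=.1,attitude=R)
    s=manip.observe();F=np.linalg.norm(s["ft_force"]);print(round(th),s["time_s"],round(s["gripper_width"],4),s["ft_force"].round(1))
    if F>40 or s["gripper_width"]<.036: print("stop");break
a=manip.grab_frame("side")["pixels"][200:420,100:430];b=manip.grab_frame("top")["pixels"][60:280,230:560]
cv2.imwrite("pics/up.png",np.hstack([cv2.resize(a,(400,267)),cv2.resize(b,(400,267))]))
```

```text
36 4.85 0.0398 [ 7.9  4.2 -6.3]
42 5.2333 0.0398 [ 8.5  4.7 -8.9]
47 5.575 0.0398 [ 5.1  5.  -6.5]
53 5.9083 0.0397 [ 4.1  5.  -7.3]
59 6.2417 0.0398 [ 2.9  5.5 -7.4]
65 6.575 0.0397 [ 2.8  5.8 -8.3]
71 6.9083 0.0401 [ 2.7  5.7 -9.3]
76 7.2417 0.0397 [  4.1   5.6 -14.3]
82 7.575 0.0399 [  1.4   5.  -19.9]
88 7.9083 0.0398 [ -6.2   2.7 -18.9]
```

View pics/up.png

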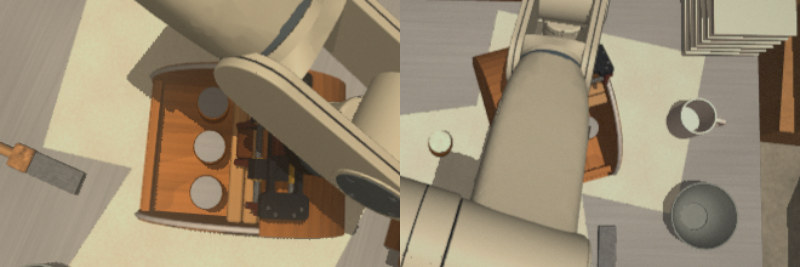

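The shutter is up: the jars show at crop (210,100–190) in the side view and the fingers hold the grip at (255,160). Next I let go, back off and check.

Run:
```python
from h import *
manip.set_gripper(.085);manip.wait(.3)
s=manip.observe();print(s["ft_force"],s["gripper_width"])
R=s["tool_rot"];manip.servo_line(s["tool_pos"]-R[:,2]*.12,rate=.12)
s=manip.observe()
manip.servo_line(s["tool_pos"]+[-.1,0,.08],rate=.2)
q=s["joint_pos"].copy();q=manip.observe()["joint_pos"].copy();q[0]=-75;manip.move_j(list(q))
manip.wait(.5);s=manip.observe();print(s["time_s"],s["ft_force"],s["tool_pos"])
a=manip.grab_frame("side");W=cloud(a);hsv=cv2.cvtColor(a["pixels"],cv2.COLOR_BGR2HSV)
m=(W[...,2]>.2)&(W[...,2]<.245)&(np.hypot(W[...,0]-O[0],W[...,1]-O[1])<.1)
g=W[m]-O;print(m.sum(),"grip box x,y,z",np.median(g@bx),np.median(g@by),np.median(g[:,2]))
b=manip.grab_frame("top")["pixels"]
cv2.imwrite("pics/end.png",np.hstack([cv2.resize(a["pixels"],(400,300)),cv2.resize(b,(400,300))]))
```

```text
[ 0.95026347 -0.52456272  0.27496629] 0.08478005581308345
13.8167 [-0.21415611  0.40834944  0.25139831] [ 0.1059021  -0.6156912   0.39000089]
335 grip box x,y,z -0.013867210459448127 -0.00021363404827155264 0.21450596025260205
```

View pics/end.png

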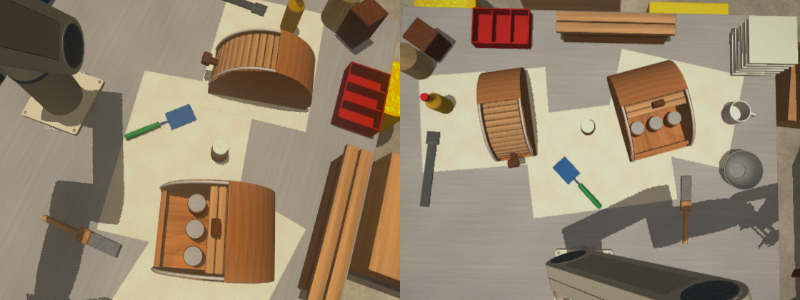

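Both pictures show the wide box open and resting, with its grip at side (215,228) and top (657,103). The measured grip angle is about 86°, or 1.15 rad. The narrow shutter is shut and the arm is clear.

```bash
python3 -c "
from workcell import manip
print(manip.finish_job())"
```

```text
the job is handed in; nothing more can be done
None
```

The wide box's shutter is rolled up and resting open by itself at about 1.15 rad, measured after letting go. The narrow box is still shut, the arm is clear of everything, and the job was handed in at about 14 s; no verdict was returned.

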